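# Fetch the tin from behind the other goods

## Robot

A 6-joint arm with a two-finger parallel gripper is mounted at the origin on a cart in front of the work surface, level with it; the furniture and walls round the work are solid. World frame = base frame: x ahead of the robot, y to its left, z up, the work surface at z = 0. Lengths are in m, angles in rad, forces in N, time in s.
With the tool pointing down it reaches from about 0.35 to 0.775 m from the base axis. Payload 5.5 kg.
Tool frame: the origin (TCP) lies at the very end of the fingers, on their centre line; the grasp point (between the pads) lies 19 mm behind it (env.grip_point_offset is the distance from the TCP to the grasp point, in m); z points along the fingers, y is the line along which they close (so a half turn about z gives the same grasp; the last joint's range is limited). The gripper opens to 85 mm and grips with 20 to 120 N. Pads are 22 mm wide; open, the fingers measure 114 mm over their backs; the gripper's body (76 mm by 85 mm) begins 54 mm behind the grasp point. The pads swing forward as they close: fully open they stand 13 mm farther back than shut.
Start: joints at [-1.251, 0.313, 0.046, 1.304, 0, 1.431], TCP at [0.255, -0.515, 0.231] pointing down, gripper open.
Joint ranges: [-2.76, 2.76], [-0.86, 1.69], [-1.03, 1.26], [-2.2, 2.34], [-1.47, 1.5], [-3.14, 3.14]. Speed limits (rad/s): [2.57, 2.57, 3.14, 3.14, 3.14, 3.14].

## Interface

Orientations are given as a unit quaternion [w, x, y, z].
In Python, from workcell import sensors, imaging, workorder, env gives the robot as it stands.
- The arm moves only by the shell command python3 -m handwheel 'ROWS' [FORCE]. ROWS is JSON, a list of rows, each a list of 5 numbers: the shift along the tool's x, y, z in mm, then the turn about the tool's z in rad, then the opening, from 0 (shut) to 1 (fully open). A call has 1 to 8 rows; each row is the pose to reach, as a shift and turn from the pose commanded when the call began, along the tool's axes at that moment; what a row does not reach only later rows make up. A row lasts 1/10 s, in which the tool goes at most 50 mm and 8.59 degrees, less where a joint would pass 70% of its speed; a pose out of reach is approached as far as the arm can. A call with a gripper value outside its range is refused whole. The fingers move at their own pace and stop on an object; FORCE is the grip in N (left out, the last holds). Time passes only in rows, so rows that repeat a pose let the fingers close. It gives the time, the measured TCP pose, the force, the opening and the grip force at its end, in the units of the state.
- sensors.get_state(): the state, without advancing time (a new reading comes with each control period).
- imaging.read_camera(name): name is "scene" or "top" or "wrist"; returns a dict with "color" (420x560x3 uint8, blue, green, red), "z_map" (420x560 float32, m along the optical axis (not along the pixel's ray), 0 where there is no reading), "fx", "fy", "cx", "cy" (pixels), "xyz" and "rotation" of the camera in the world. Camera axes: x right, y down, z forward; pixel columns grow to the right and rows downward; lengths in m; the calibration is good to about 2 mm. A picture is of the moment at which its call begins.
- workorder.hand_in(): hands the job in; it is judged then, once.
The state is a dict: "clock": time; "joint_pos": joint angles; "qvel": joint speeds; "tau": joint torques, N m; "tcp_pos": TCP position; "orientation": TCP orientation; "wrist_force": force on the tool from outside, world axes, zero at the start; "ft_torque": the same for the moment, N m; "finger_gap": finger opening in m; "grip_force": force on a finger pad.
Only numpy, scipy, OpenCV 4.12 (cv2) and the standard library are available. Lean on these libraries where they do the work, as an engineer would, in place of code of your own. Each camera call takes 0.05 s, during which the arm holds its last target. There are 200 camera calls.

## Task

A customer wants the round sweet tin that stands at the back of the small display stand, hemmed in between the gift box and the ribbon spool. First clear the gift box and the spool into the side tray, leaving the tin where it is; then stand the tin on the middle of the wooden tasting board. Last, put the gift box and the spool back on the stand, each in the very place where it stood at the start; keep all three things upright throughout.

Things in the scene. Friction and masses are not known exactly. Their poses are not given: they have to be found in the camera images.
- gift_box: square kraft cardboard gift box with a lid, 66 x 66 mm, 48 mm high; loose, stands on the stand left or right of the tin and about 18 mm further forward (nearer the robot). Origin: centre of its underside, z up, x and y along its sides, nearly parallel to the stand's
- ribbon_spool: round spool of cream ribbon lying flat (axis upright), two off-white rims of 66 mm diameter, 22 mm high; loose, stands on the stand on the other side of the tin. Grip it across the rims. Origin: centre of its underside, z up
- sweet_tin: round sweet tin, cream body of 63 mm diameter, brown press-on lid of 65 mm diameter (from 26 mm up), 40 mm high in all; loose, stands in the middle of the stand close before its back stop, about 5 mm from the gift box and the spool, so there is no room for fingers beside it until both are gone. Origin: centre of its underside, z up
- stand: fixed display stand of dark wood. Origin on the worktop under the tin's place; x to the rear, y left along the row, z up. Board x -72 to 48, y +/-120 mm, top z = 12 mm. Back stop only behind the tin: 66 mm wide, face at x = 36, top z = 62. The side places (near x = -18, y = +/-71 mm) are open behind: grip things there along x. Low end rails at y = +/-114, top z = 22 mm
- side_tray: fixed shallow tray of light wood, the side area, 140 mm (x) by 205 mm (y) outside, walls 6 mm thick and 16 mm high, floor 5 mm above the origin; room for the gift box and the spool side by side at about y = +/-48 mm, each gripped along x. Origin: centre of its underside, z up
- tasting_board: fixed flat wooden tasting board, 68 mm (x) by 200 mm (y), top 13 mm above the origin. Origin: centre of its underside, z up

How it is judged:
On the way, in this order (a step that is already met when the one before it is completed fails the run):
1. the gift box and the spool both stand released in the side tray, the tin still in its place on the stand (x of gift_box in the frame of side_tray between -0.045 and 0.045 m and y of gift_box in the frame of side_tray between -0.08 and 0.08 m and z of gift_box in the frame of side_tray between 0 and 0.016 m and angle between each of gift_box, ribbon_spool's own z axis and vertical below 0.15 rad and x of ribbon_spool in the frame of side_tray between -0.045 and 0.045 m and y of ribbon_spool in the frame of side_tray between -0.08 and 0.08 m and z of ribbon_spool in the frame of side_tray between 0 and 0.016 m and linear speed of each of gift_box, ribbon_spool below 0.02 m/s and contact force between each of gift_box, ribbon_spool and the fingers below 0.3 N and distance of sweet_tin from where it was at the start of the episode below 0.03 m), for 0.2 s.
2. the tin stands released on the middle of the tasting board, the gift box and the spool still in the tray (horizontal distance between sweet_tin and tasting_board below 0.015 m and z of sweet_tin in the frame of tasting_board between 0.008 and 0.018 m and angle between sweet_tin's own z axis and vertical below 0.1 rad and linear speed of sweet_tin below 0.02 m/s and contact force between sweet_tin and the fingers below 0.3 N and x of gift_box in the frame of side_tray between -0.045 and 0.045 m and y of gift_box in the frame of side_tray between -0.08 and 0.08 m and z of gift_box in the frame of side_tray between 0 and 0.016 m and angle between each of gift_box, ribbon_spool's own z axis and vertical below 0.15 rad and x of ribbon_spool in the frame of side_tray between -0.045 and 0.045 m and y of ribbon_spool in the frame of side_tray between -0.08 and 0.08 m and z of ribbon_spool in the frame of side_tray between 0 and 0.016 m), for 0.2 s.
At the end, for the whole second after the job is handed in: the tin stands upright on the tasting board within 15 mm of its middle, the gift box and the spool stand upright on the stand, each within 15 mm of where it stood at the start, all released and at rest (horizontal distance between sweet_tin and tasting_board below 0.015 m and z of sweet_tin in the frame of tasting_board between 0.008 and 0.018 m and angle between each of sweet_tin, gift_box, ribbon_spool's own z axis and vertical below 0.1 rad and distance of each of gift_box, ribbon_spool from where it was at the start of the episode below 0.015 m and linear speed of each of gift_box, ribbon_spool, sweet_tin below 0.02 m/s and contact force between each of gift_box, ribbon_spool, sweet_tin and the fingers below 0.3 N); the robot touches nothing.
It fails at once if the tin, the gift box or the spool is tipped over (more than 0.6 rad) (angle between any of gift_box, ribbon_spool, sweet_tin's own z axis and vertical above 0.6 rad).
It also fails if it takes over 107 s, if anything falls off the work surface, if the arm or the gripper's body presses on something with over 40 N, if the wrist force passes 120 N, or if a joint passes its speed limit or range.

## Working session

There is one attempt and no reset: what is moved stays moved. The work goes in short steps, Python scripts to look and compute and a shell command to move; the robot and the scene stay as the last step left them, time stands still between calls to the robot, and variables do not carry over. Pictures are saved under pics/ and viewed, at most 14 in all, crops included, and the job is handed in when it is done.

```bash
ls; mkdir -p pics
python3 - <<'E'
from workcell import sensors, imaging, env
import cv2
print(sensors.get_state()); print(env.grip_point_offset)
for n in ("scene","top"):
    c=imaging.read_camera(n); cv2.imwrite(f"pics/{n}0.png",c["color"]); print(n,c["xyz"],c["rotation"],c["fx"],c["cx"],c["cy"])
E
```

```text
pics
{'clock': 0.0, 'joint_pos': array([-1.25058214e+00,  3.14010522e-01,  4.50080808e-02,  1.30360504e+00,
       -8.08010938e-06,  1.43119547e+00]), 'qvel': array([-0.00214001,  0.00011128, -0.00127729,  0.00201263, -0.0002818 ,
       -0.00132213]), 'tau': array([ 1.06498235e-03, -4.80625927e+01,  2.98533601e+01,  1.94975431e-02,
       -4.33098796e-05, -1.35607903e-05]), 'tcp_pos': array([ 0.25500489, -0.51480439,  0.23041501]), 'orientation': array([-9.01520504e-04,  9.73687073e-01,  2.27887392e-01, -8.56919339e-05]), 'wrist_force': array([-0.26833696, -0.40978751, -0.20915729]), 'ft_torque': array([ 0.00092457, -0.00268051,  0.01991648]), 'grip_force': 0.0, 'finger_gap': 0.08565734717665327}
0.0187
scene [-0.20112453  0.79906278  0.5156406 ] [ 0.19400961 -0.28638961  0.79185046 -0.5033032 ] 535.6429952518423 279.11728777753365 204.69495194150198
top [ 0.43064754 -0.0086962   1.07133514] [-0.01977183  0.70963361 -0.70385623  0.02481179] 478.5682930265286 279.30222354261326 206.32552995570754
```

View pics/top0.png

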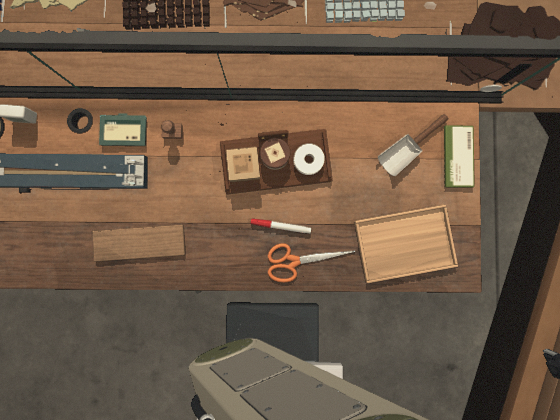

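View pics/scene0.png

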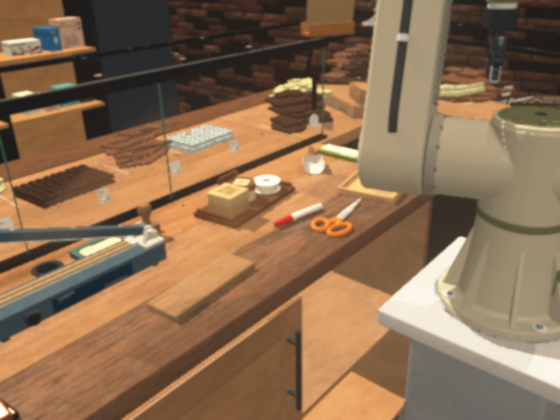

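The top view shows the gift box at (243,164), tin at (275,153), spool at (308,159), tray at (406,244) and board at (139,243). The scene view confirms the layout, with the glass screen behind the stand.

```bash
cat > h.py <<'E'
import numpy as np, cv2
from scipy.spatial.transform import Rotation as R
from workcell import sensors, imaging, env
def cam(n):
    c=imaging.read_camera(n); q=c["rotation"]; c["R"]=R.from_quat([q[1],q[2],q[3],q[0]]).as_matrix(); return c
def world(c):
    v,u=np.mgrid[:420,:560]; z=c["z_map"]
    p=np.stack([(u-c["cx"])/c["fx"]*z,(v-c["cy"])/c["fy"]*z,z],-1)@c["R"].T+c["xyz"]; p[z==0]=np.nan; return p
def ray(c,uv,h):
    uv=np.asarray(uv,float).reshape(-1,2)
    d=np.c_[(uv[:,0]-c["cx"])/c["fx"],(uv[:,1]-c["cy"])/c["fy"],np.ones(len(uv))]@c["R"].T
    return c["xyz"]+d*((h-c["xyz"][2])/d[:,2])[:,None]
def blobs(c,mask,h,amin=60):
    out=[]
    for k in cv2.findContours(mask.astype(np.uint8),0,cv2.CHAIN_APPROX_NONE)[0]:
        if cv2.contourArea(k)<amin: continue
        p=ray(c,k,h)[:,:2]*1000
        r=cv2.minAreaRect(p.astype(np.float32)); e=cv2.minEnclosingCircle(p.astype(np.float32))
        x,y,w,hh=cv2.boundingRect(k); out.append((x+w//2,y+hh//2,cv2.contourArea(k),np.round(r[0],1),np.round(r[1],1),round(r[2],1),np.round(e[0],1),round(e[1],1)))
    return out
def plan(xy,yaw):
    """tool-axis shift (mm) and turn from the present pose to world xy (mm) with tool y axis at yaw (rad, mod pi)"""
    s=sensors.get_state(); q=s["orientation"]; M=R.from_quat([q[1],q[2],q[3],q[0]]).as_matrix()
    t=s["tcp_pos"]*1000; d=np.array([xy[0]-t[0],xy[1]-t[1],0])@M
    cur=np.arctan2(M[1,1],M[0,1]); dy=(yaw-cur+np.pi/2)%np.pi-np.pi/2
    print("shift",np.round(d,1),"turn",round(-dy,3),"tcp",np.round(t,1),"q6",np.round(s["joint_pos"][5],2),"xaxis",np.round(M[:2,0],3),"t",round(s["clock"],2),"gap",s["finger_gap"],"F",s["wrist_force"].round(1))
E
python3 - <<'E'
from h import *
c=cam("top"); p=world(c); z=p[...,2]*1000; x=p[...,0];y=p[...,1]
print(np.nanmedian(z[200:215,150:200]))
roi=np.zeros((420,560),bool); roi[125:200,215:340]=1
for n,a,b,h in (("box/stop",56,68,.060),("tin",46,57,.052),("spool",28,42,.034),("stand",7,68,.012)):
    print(n); [print("  ",o) for o in blobs(c,roi&(z>a)&(z<b),h)]
print([ (i,j,round(float(z[j,i]))) for i,j in ((243,164),(275,153),(298,159),(308,159),(272,135),(225,182),(139,243),(406,244),(365,230),(300,100),(300,90),(400,155),(300,215))])
r2=np.zeros_like(roi); r2[195:295,345:470]=1
print("tray",blobs(c,r2&(z>10)&(z<30),.016))
r2[:]=0; r2[215:275,85:195]=1
print("board",blobs(c,r2&(z>7)&(z<25),.013))
plan((400,0),0)
cv2.imwrite("pics/crop.png",cv2.resize(c["color"][120:205,205:345],None,fx=5,fy=5,interpolation=cv2.INTER_CUBIC))
E
```

```text
1.1050659553810682
box/stop
   (243, 164, 899.0, array([585.3,  63. ]), array([66.4, 65.9]), 6.3, array([585.3,  63.4]), 45.6)
   (273, 134, 104.5, array([651. ,  -0.9]), array([ 9.7, 65. ]), 7.8, array([650.4,  -1. ]), 32.5)
tin
   (275, 153, 671.5, array([610.9,  -4.5]), array([62.9, 62.4]), 0.5, array([610.5,  -5.2]), 32.7)
spool
   (309, 159, 665.0, array([601.6, -79.9]), array([63.5, 63.9]), 45.5, array([601.7, -79.9]), 33.0)
stand
   (276, 162, 5674.0, array([602.7,  -6.6]), array([128.1, 239.4]), 7.5, array([598.9,  -7.6]), 132.0)
[(243, 164, 63), (275, 153, 50), (298, 159, 37), (308, 159, 14), (272, 135, 60), (225, 182, 24), (139, 243, 15), (406, 244, 4), (365, 230, 8), (300, 100, 12), (300, 90, 6), (400, 155, 2), (300, 215, 0)]
tray [(406, 244, 5763.0, array([ 417.7, -295.8]), array([139.7, 205.9]), 10.7, array([ 418. , -295.6]), 122.2)]
board [(139, 243, 2694.0, array([414.9, 292.9]), array([ 67.7, 201.1]), 4.5, array([415.3, 293. ]), 104.3)]
shift [ 358.4 -397.1    0.6] turn -1.111 tcp [ 255.  -514.9  230.6] q6 1.43 xaxis [0.896 0.444] t 0.15 gap 0.08537461234167683 F [-0.9  0.5  1. ]
```

View pics/crop.png

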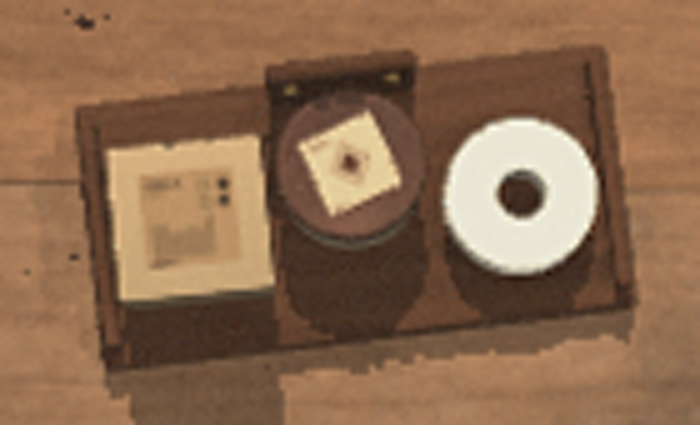

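The crop (5x) shows box, tin and spool standing apart in their row, with the stand turned about +7°. Moving over the spool first.

```bash
python3 -m handwheel '[[504,-236,0,-1.24,1],[504,-236,0,-1.24,1],[504,-236,0,-1.24,1],[504,-236,0,-1.24,1],[504,-236,0,-1.24,1],[504,-236,0,-1.24,1],[504,-236,0,-1.24,1],[504,-236,0,-1.24,1]]' 40
python3 -c "
from h import *
plan((601.7,-79.9),.13)"
```

```text
clock: 0.95
tcp_pos: [0.5054, -0.2007, 0.2312]
orientation: [-0.0, 0.673, 0.74, -0.0]
wrist_force: [0.5, -0.6, -0.0]
finger_gap: 0.0855
grip_force: 0.0
shift [111.1 107.4  -0. ] turn -0.035 tcp [ 505.4 -200.7  231.2] q6 0.95 xaxis [-0.095  0.995] t 0.95 gap 0.08548983566073863 F [ 0.5 -0.6 -0. ]
```

```bash
python3 -m handwheel '[[111,107,0,-0.035,1],[111,107,0,-0.035,1],[111,107,0,-0.035,1],[111,107,0,-0.035,1],[111,107,50,-0.035,1],[111,107,100,-0.035,1],[111,107,130,-0.035,1],[111,107,130,-0.035,1]]'
python3 -c "
from h import *
plan((601.7,-79.9),.13)
c=cam('wrist'); cv2.imwrite('pics/w1.png',c['color'])"
```

```text
clock: 1.75
tcp_pos: [0.5967, -0.0819, 0.0959]
orientation: [-0.005, 0.662, 0.749, -0.002]
wrist_force: [-0.1, -0.1, -0.0]
finger_gap: 0.0855
grip_force: 0.0
shift [ 1.3  5.2 -0. ] turn -0.006 tcp [596.7 -81.9  95.9] q6 1.18 xaxis [-0.123  0.992] t 1.75 gap 0.0855103716163137 F [-0.1 -0.1 -0. ]
```

View pics/w1.png

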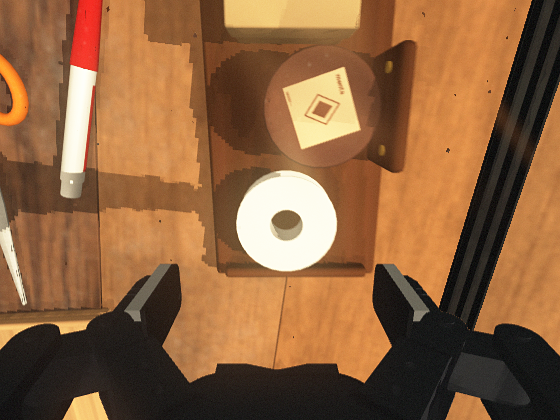

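The wrist view shows the spool at (287,221) between the fingers, slightly right of their midline. I'll measure it and the tin by rays as a check.

```bash
python3 -c "
from h import *
c=cam('wrist'); hsv=cv2.cvtColor(c['color'],cv2.COLOR_BGR2HSV)
m=(hsv[...,2]>190)&(hsv[...,1]<50); m[:,:210]=0;m[:150]=0
print(blobs(c,m,.034,500))
p=world(c);z=p[...,2]*1000
for a,b,h in((28,42,.034),(45,56,.052)):print(blobs(c,(z>a)&(z<b),h,800))
plan((601.7,-79.9),.13)
"
```

```text
[(283, 218, 7286.5, array([602.2, -78.2]), array([65.2, 65.8]), 38.0, array([602.2, -76.7]), 34.3)]
[(282, 220, 7103.0, array([601.7, -78. ]), array([65.2, 64.9]), 52.1, array([601.8, -77.9]), 32.8)]
[(316, 104, 10976.5, array([610.7,  -3.6]), array([63.5, 63.3]), 6.3, array([610.7,  -3.7]), 32.0)]
shift [ 2.9  1.3 -0. ] turn -0.007 tcp [600.8 -82.9 101.5] q6 1.18 xaxis [-0.123  0.992] t 1.85 gap 0.08530422611713728 F [ 0.3 -0.8 -0.2]
```

```bash
python3 -m handwheel '[[5,1,0,0,1],[5,1,40,0,1],[5,1,70,0,1],[5,1,80,0,1],[5,1,86,0,1],[5,1,86,0,1],[5,1,86,0,1]]'
python3 -m handwheel '[[0,0,0,0,0.5],[0,0,0,0,0.5],[0,0,0,0,0.5],[0,0,0,0,0.5],[0,0,0,0,0.5],[0,0,0,0,0.5]]'
python3 -c "
from h import *
plan((602,-78),.13)
c=cam('wrist'); cv2.imwrite('pics/w2.png',c['color'][150:])"
```

```text
clock: 2.55
tcp_pos: [0.6031, -0.0778, 0.0172]
orientation: [0.001, 0.662, 0.75, 0.001]
wrist_force: [-0.3, 0.1, 0.6]
finger_gap: 0.0853
grip_force: 0.0
clock: 3.15
tcp_pos: [0.6026, -0.0777, 0.0176]
orientation: [0.001, 0.662, 0.749, 0.001]
wrist_force: [-2.5, 0.5, 8.7]
finger_gap: 0.0616
grip_force: 41.1
shift [-0.2 -0.7 -0. ] turn -0.006 tcp [602.6 -77.7  17.6] q6 1.19 xaxis [-0.123  0.992] t 3.15 gap 0.06161329837379262 F [-2.5  0.5  8.7]
```

View pics/w2.png

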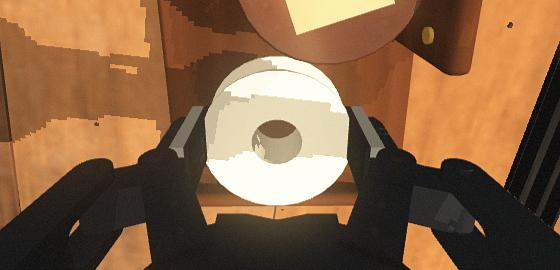

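The fingers hold the spool across its middle (disc centre about (277,290) in the full image). A small lift will test the grip.

```bash
python3 -m handwheel '[[0,0,-5,0,0.5],[0,0,-10,0,0.5],[0,0,-20,0,0.5],[0,0,-20,0,0.5]]'
python3 -c "
from h import *
plan((602,-78),.13)
c=cam('scene'); cv2.imwrite('pics/s2.png',cv2.resize(c['color'][140:240,170:350],None,fx=4,fy=4))"
```

```text
clock: 3.6
tcp_pos: [0.6028, -0.0777, 0.037]
orientation: [0.001, 0.662, 0.75, 0.001]
wrist_force: [-0.1, -0.6, -0.7]
finger_gap: 0.0614
grip_force: 43.4
shift [-0.2 -0.8 -0. ] turn -0.006 tcp [602.8 -77.7  37. ] q6 1.19 xaxis [-0.124  0.992] t 3.6 gap 0.06140015779056725 F [-0.1 -0.6 -0.7]
```

View pics/s2.png

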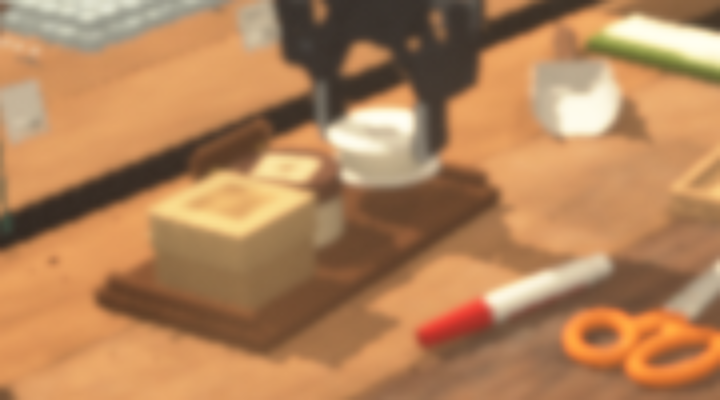

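The scene view (4x crop) shows the spool lifted level above the stand, with box and tin undisturbed.

```bash
python3 -m handwheel '[[0,0,-50,0,0.5],[0,0,-90,0,0.5],[0,0,-90,0,0.5]]'
python3 -c "
from h import *
plan((427,-343),.187)"
```

```text
clock: 3.95
tcp_pos: [0.6055, -0.0784, 0.1315]
orientation: [0.005, 0.662, 0.75, 0.002]
wrist_force: [0.7, -0.1, 1.5]
finger_gap: 0.0614
grip_force: 43.9
shift [-240.5 -209.8   -1.1] turn -0.063 tcp [605.5 -78.4 131.5] q6 1.19 xaxis [-0.124  0.992] t 3.95 gap 0.061368416425050705 F [ 0.7 -0.1  1.5]
```

```bash
python3 -m handwheel '[[-30,-26,0,0,0.5],[-65,-57,0,-0.02,0.5],[-101,-87,0,-0.04,0.5],[-138,-119,0,-0.06,0.5],[-175,-151,0,-0.06,0.5],[-210,-181,0,-0.06,0.5],[-241,-207,0,-0.06,0.5],[-241,-207,0,-0.06,0.5]]'
python3 -m handwheel '[[0,0,0,0,0.5],[0,0,0,0,0.5]]'
python3 -c "
from h import *
plan((427,-343),.187)"
```

```text
clock: 4.75
tcp_pos: [0.4234, -0.3461, 0.1247]
orientation: [0.0, 0.642, 0.767, -0.001]
wrist_force: [-0.0, 0.2, -0.6]
finger_gap: 0.0613
grip_force: 43.9
clock: 4.95
tcp_pos: [0.4261, -0.3413, 0.1248]
orientation: [-0.001, 0.639, 0.769, 0.0]
wrist_force: [0.7, -0.1, -0.8]
finger_gap: 0.0612
grip_force: 43.9
shift [-1.9  0.6 -0. ] turn -0.002 tcp [ 426.1 -341.3  124.8] q6 0.56 xaxis [-0.183  0.983] t 4.95 gap 0.06120755391287334 F [ 0.7 -0.1 -0.8]
```

```bash
python3 -m handwheel '[[-2,1,40,0,0.5],[-2,1,75,0,0.5],[-2,1,95,0,0.5],[-2,1,105,0,0.5],[-2,1,109,0,0.5],[-2,1,112,0,0.5],[-2,1,113,0,0.5],[-2,1,113,0,0.5]]'
```

```text
clock: 5.75
tcp_pos: [0.428, -0.3444, 0.0132]
orientation: [0.001, 0.639, 0.769, -0.0]
wrist_force: [-0.6, 0.5, -0.3]
finger_gap: 0.0614
grip_force: 43.9
```

```bash
python3 -m handwheel '[[0,0,1,0,0.5],[0,0,2,0,0.5],[0,0,2,0,0.5],[0,0,2,0,0.5]]'
python3 -m handwheel '[[0,0,0,0,1],[0,0,0,0,1],[0,0,0,0,1],[0,0,0,0,1],[0,0,-20,0,1],[0,0,-60,0,1],[0,0,-110,0,1],[0,0,-110,0,1]]'
python3 -c "
from h import *
c=cam('top');p=world(c);z=p[...,2]*1000
r=np.zeros((420,560),bool); r[195:295,345:470]=1
print(blobs(c,r&(z>23)&(z<34),.027))
plan((585.3,63),.11)"
```

```text
clock: 6.15
tcp_pos: [0.4278, -0.3446, 0.0117]
orientation: [0.001, 0.639, 0.769, -0.0]
wrist_force: [-1.2, 1.1, 6.2]
finger_gap: 0.0614
grip_force: 44.2
clock: 6.95
tcp_pos: [0.4304, -0.3472, 0.127]
orientation: [0.006, 0.639, 0.769, -0.001]
wrist_force: [0.5, -1.7, -0.4]
finger_gap: 0.0853
grip_force: 0.0
[(431, 239, 679.0, array([ 428. , -346.4]), array([63.5, 65.4]), 89.4, array([ 428.2, -346.8]), 33.1)]
shift [373.7 228.1  -1.6] turn 0.074 tcp [ 429.4 -346.2  124.1] q6 0.56 xaxis [-0.183  0.983] t 7.0 gap 0.08549173074299683 F [-0.1  0.1 -0.3]
```

```bash
python3 -m handwheel '[[35,21,0,0,1],[75,46,0,0.02,1],[115,70,0,0.04,1],[155,95,0,0.07,1],[195,119,0,0.07,1],[235,144,0,0.07,1],[275,168,0,0.07,1],[312,190,0,0.07,1]]'
python3 -m handwheel '[[30,18,0,0,1],[58,35,0,0,1],[58,35,0,0,1],[58,35,0,0,1]]'
python3 -c "
from h import *
c=cam('wrist');p=world(c);z=p[...,2]*1000
print(blobs(c,(z>56)&(z<66),.06,800))
plan((585.3,63.5),.11)
print(R.from_quat(np.roll(sensors.get_state()['orientation'],-1)).as_matrix()[:,2].round(3))"
```

```text
clock: 7.8
tcp_pos: [0.5567, -0.0002, 0.1188]
orientation: [-0.001, 0.665, 0.746, -0.001]
wrist_force: [1.8, 0.4, 0.2]
finger_gap: 0.0853
grip_force: 0.0
clock: 8.2
tcp_pos: [0.5844, 0.0598, 0.1187]
orientation: [-0.001, 0.665, 0.747, -0.001]
wrist_force: [-0.3, -0.3, -0.3]
finger_gap: 0.0857
grip_force: 0.0
[(361, 315, 954.0, array([650.2,   2.9]), array([ 9.3, 66. ]), 7.6, array([650.8,   2.9]), 33.1), (280, 220, 9548.0, array([585.4,  65.6]), array([65. , 65.5]), 6.5, array([585.4,  65.3]), 45.2)]
shift [ 4.3  1.6 -0. ] turn 0.004 tcp [584.2  59.  119. ] q6 1.42 xaxis [-0.114  0.993] t 8.25 gap 0.08567436210339734 F [-0.2 -0.6  0.7]
[-0.002 -0.    -1.   ]
```

```bash
python3 -m handwheel '[[5.5,1.5,0,0,1],[5.5,1.5,30,0,1],[5.5,1.5,60,0,1],[5.5,1.5,80,0,1],[5.5,1.5,92,0,1],[5.5,1.5,97,0,1],[5.5,1.5,97,0,1],[5.5,1.5,97,0,1]]'
python3 -m handwheel '[[0,0,0,0,0.5],[0,0,0,0,0.5],[0,0,0,0,0.5],[0,0,0,0,0.5],[0,0,0,0,0.5],[0,0,0,0,0.5]]'
```

```text
clock: 9.05
tcp_pos: [0.5869, 0.0645, 0.0243]
orientation: [0.001, 0.666, 0.746, 0.001]
wrist_force: [-0.5, -0.1, 1.0]
finger_gap: 0.0852
grip_force: 0.0
clock: 9.65
tcp_pos: [0.5872, 0.0648, 0.0246]
orientation: [0.001, 0.666, 0.746, 0.001]
wrist_force: [-0.7, 0.3, 6.0]
finger_gap: 0.0653
grip_force: 45.4
```

```bash
python3 -m handwheel '[[0,0,-5,0,0.5],[0,0,-20,0,0.5],[0,0,-60,0,0.5],[0,0,-100,0,0.5],[0,0,-115,0,0.5],[0,0,-115,0,0.5],[0,0,-115,0,0.5]]'
python3 -c "
from h import *
plan((409,-249),.187)
c=cam('top');p=world(c);z=p[...,2]*1000
roi=np.zeros((420,560),bool); roi[125:200,215:340]=1
print(blobs(c,roi&(z>46)&(z<57),.052))"
```

```text
clock: 10.35
tcp_pos: [0.5857, 0.0648, 0.1378]
orientation: [-0.0, 0.666, 0.746, -0.0]
wrist_force: [-0.6, -0.9, -0.9]
finger_gap: 0.0651
grip_force: 44.8
shift [-2.917e+02 -2.113e+02  1.000e-01] turn -0.073 tcp [585.7  64.8 137.8] q6 1.43 xaxis [-0.114  0.994] t 10.35 gap 0.06505785433421156 F [-0.6 -0.9 -0.9]
[(275, 153, 669.5, array([610.9,  -4.5]), array([62.9, 62.4]), 0.5, array([610.5,  -4.9]), 32.6)]
```

```bash
python3 -m handwheel '[[-30,-22,0,0,0.5],[-70,-51,0,-0.03,0.5],[-110,-80,0,-0.05,0.5],[-150,-109,0,-0.07,0.5],[-190,-138,0,-0.07,0.5],[-230,-167,0,-0.07,0.5],[-265,-192,0,-0.07,0.5],[-292,-211,0,-0.07,0.5]]'
python3 -m handwheel '[[0,0,0,0,0.5],[0,0,0,0,0.5],[0,0,0,0,0.5]]'
python3 -c "
from h import *
plan((409,-249),.187)"
```

```text
clock: 11.2
tcp_pos: [0.4072, -0.2504, 0.1365]
orientation: [-0.002, 0.64, 0.769, -0.0]
wrist_force: [1.2, -0.1, -1.1]
finger_gap: 0.0655
grip_force: 44.8
clock: 11.5
tcp_pos: [0.4093, -0.2482, 0.1372]
orientation: [-0.001, 0.639, 0.769, 0.0]
wrist_force: [0.3, -0.1, -0.2]
finger_gap: 0.0651
grip_force: 44.8
shift [-0.8 -0.5 -0. ] turn -0.002 tcp [ 409.3 -248.2  137.2] q6 0.67 xaxis [-0.184  0.983] t 11.5 gap 0.065061160778624 F [ 0.3 -0.1 -0.2]
```

```bash
python3 -m handwheel '[[-1,0,40,0,0.5],[-1,0,80,0,0.5],[-1,0,105,0,0.5],[-1,0,113,0,0.5],[-1,0,117,0,0.5],[-1,0,119,0,0.5],[-1,0,120,0,0.5],[-1,0,120,0,0.5]]'
python3 -m handwheel '[[0,0,1,0,0.5],[0,0,1.5,0,0.5],[0,0,1.5,0,0.5]]'
```

```text
clock: 12.3
tcp_pos: [0.4107, -0.2508, 0.0193]
orientation: [0.001, 0.639, 0.769, -0.0]
wrist_force: [-0.7, -0.4, -0.3]
finger_gap: 0.0654
grip_force: 44.9
clock: 12.6
tcp_pos: [0.4106, -0.251, 0.0185]
orientation: [0.001, 0.639, 0.769, 0.0]
wrist_force: [-2.6, 0.8, 10.6]
finger_gap: 0.0656
grip_force: 46.1
```

Contact with the tray floor at the expected height; release and retreat.

```bash
python3 -m handwheel '[[0,0,0,0,1],[0,0,0,0,1],[0,0,0,0,1],[0,0,0,0,1],[0,0,-20,0,1],[0,0,-60,0,1],[0,0,-110,0,1],[0,0,-110,0,1]]'
python3 -c "
from h import *
c=cam('top');p=world(c);z=p[...,2]*1000
r=np.zeros((420,560),bool); r[195:295,345:470]=1
print(blobs(c,r&(z>23)&(z<34),.027));print(blobs(c,r&(z>48)&(z<60),.053))
plan((610.7,-3.7),.13+np.pi/2)
plan((610.7,-3.7),.13)"
```

```text
clock: 13.4
tcp_pos: [0.4131, -0.253, 0.1329]
orientation: [0.005, 0.639, 0.769, -0.0]
wrist_force: [0.6, -0.3, 0.1]
finger_gap: 0.0852
grip_force: 0.0
[]
[(386, 247, 707.0, array([ 410. , -247.2]), array([66.2, 57.8]), 10.4, array([ 410.4, -246.3]), 41.5)]
shift [ 2.079e+02  2.408e+02 -1.000e-01] turn -1.517 tcp [ 412.  -252.1  130.2] q6 0.67 xaxis [-0.183  0.983] t 13.45 gap 0.08519842543942228 F [0.9 0.1 0.1]
shift [ 2.079e+02  2.408e+02 -1.000e-01] turn 0.054 tcp [ 412.  -252.1  130.2] q6 0.67 xaxis [-0.183  0.983] t 13.45 gap 0.08519842543942228 F [0.9 0.1 0.1]
```

```bash
python3 -m handwheel '[[26,30,0,-0.14,1],[52,60,0,-0.28,1],[78,90,0,-0.42,1],[104,120,0,-0.56,1],[130,150,0,-0.7,1],[156,180,0,-0.84,1],[182,210,0,-0.98,1],[208,240,0,-1.12,1]]'
python3 -m handwheel '[[0,0,0,-0.14,1],[0,0,0,-0.28,1],[0,0,0,-0.39,1],[0,0,0,-0.39,1],[0,0,0,-0.39,1]]'
python3 -c "
from h import *
c=cam('wrist');p=world(c);z=p[...,2]*1000
print(blobs(c,(z>46)&(z<56),.052,800))
plan((610.7,-3.7),.13+np.pi/2)
c=cam('top');p=world(c);z=p[...,2]*1000
r=np.zeros((420,560),bool); r[195:295,345:470]=1
print(blobs(c,r&(z>22)&(z<35),.027));print(blobs(c,r&(z>48)&(z<60),.053))"
```

```text
clock: 14.25
tcp_pos: [0.6077, -0.0003, 0.1251]
orientation: [-0.001, 0.13, 0.992, -0.0]
wrist_force: [1.1, -1.1, 1.1]
finger_gap: 0.0853
grip_force: 0.0
clock: 14.75
tcp_pos: [0.6071, -0.0018, 0.1256]
orientation: [-0.001, -0.06, 0.998, 0.0]
wrist_force: [0.6, 0.0, 0.7]
finger_gap: 0.0853
grip_force: 0.0
[(270, 221, 6237.0, array([609.8,  -3.5]), array([63.8, 63.7]), 51.8, array([609.6,  -3.6]), 32.3)]
shift [-3.2 -2.2 -0. ] turn -0.009 tcp [607.3  -1.9 125.9] q6 -0.26 xaxis [-0.993 -0.12 ] t 14.8 gap 0.08514696320697829 F [-0.5 -0.9 -1. ]
[(431, 239, 679.0, array([ 428. , -346.4]), array([63.5, 65.4]), 89.4, array([ 428.2, -346.8]), 33.1)]
[(390, 247, 923.5, array([ 410.7, -251.6]), array([66.1, 67.2]), 10.4, array([ 410.9, -251.9]), 45.7)]
```

```bash
python3 -m handwheel '[[-2.5,-2,0,-0.01,1],[-2.5,-2,35,-0.01,1],[-2.5,-2,65,-0.01,1],[-2.5,-2,85,-0.01,1],[-2.5,-2,97,-0.01,1],[-2.5,-2,102,-0.01,1],[-2.5,-2,102,-0.01,1],[-2.5,-2,102,-0.01,1]]'
python3 -m handwheel '[[0,0,0,0,0.5],[0,0,0,0,0.5],[0,0,0,0,0.5],[0,0,0,0,0.5],[0,0,0,0,0.5],[0,0,0,0,0.5]]'
python3 -m handwheel '[[0,0,-5,0,0.5],[0,0,-20,0,0.5],[0,0,-60,0,0.5],[0,0,-100,0,0.5],[0,0,-110,0,0.5],[0,0,-110,0,0.5],[0,0,-110,0,0.5]]'
python3 -c "
from h import *
plan((415,293),.0785+np.pi/2)"
```

```text
clock: 15.65
tcp_pos: [0.6114, -0.0037, 0.0259]
orientation: [0.001, -0.066, 0.998, -0.0]
wrist_force: [0.4, -0.1, 0.6]
finger_gap: 0.0853
grip_force: 0.0
clock: 16.25
tcp_pos: [0.6116, -0.0038, 0.0264]
orientation: [0.001, -0.067, 0.998, -0.0]
wrist_force: [-0.8, -0.7, 5.8]
finger_gap: 0.0638
grip_force: 43.9
clock: 16.95
tcp_pos: [0.6098, -0.0035, 0.1337]
orientation: [-0.001, -0.067, 0.998, 0.0]
wrist_force: [-0.7, -0.9, -1.2]
finger_gap: 0.0635
grip_force: 44.4
shift [1.537e+02 3.197e+02 3.000e-01] turn 0.055 tcp [609.8  -3.5 133.7] q6 -0.27 xaxis [-0.991 -0.133] t 16.95 gap 0.0635400841047562 F [-0.7 -0.9 -1.2]
```

```bash
python3 -m handwheel '[[15,31,0,0,0.5],[34,71,0,0.02,0.5],[53,111,0,0.04,0.5],[72,151,0,0.05,0.5],[91,191,0,0.05,0.5],[110,230,0,0.05,0.5],[128,267,0,0.05,0.5],[144,300,0,0.05,0.5]]'
python3 -m handwheel '[[10,20,0,0,0.5],[10,20,0,0,0.5],[10,20,0,0,0.5],[10,20,0,0,0.5]]'
python3 -c "
from h import *
c=cam('wrist');p=world(c);z=p[...,2]*1000
m=(z>7)&(z<20)
print(blobs(c,m,.013,800))
plan((415,294.5),.0785+np.pi/2); cv2.imwrite('pics/w5.png',c['color'])"
```

```text
clock: 17.75
tcp_pos: [0.425, 0.2754, 0.1325]
orientation: [-0.002, -0.042, 0.999, -0.001]
wrist_force: [-0.5, 0.1, -0.6]
finger_gap: 0.0638
grip_force: 44.4
clock: 18.15
tcp_pos: [0.4161, 0.2929, 0.1337]
orientation: [-0.001, -0.041, 0.999, -0.001]
wrist_force: [1.2, 0.1, -0.6]
finger_gap: 0.0636
grip_force: 44.4
[(34, 337, 3316.5, array([556.9,  61.6]), array([ 53.9, 117.1]), 45.2, array([568.9,  73.8]), 59.3), (277, 197, 15119.0, array([413.1, 295.2]), array([ 67.3, 197. ]), 4.6, array([413.2, 295.3]), 103.0)]
shift [ 1.3  1.9 -0. ] turn 0.003 tcp [416.4 292.8 134. ] q6 0.37 xaxis [-0.997 -0.082] t 18.2 gap 0.0635180221260477 F [ 0.4  0.3 -1.6]
```

View pics/w5.png

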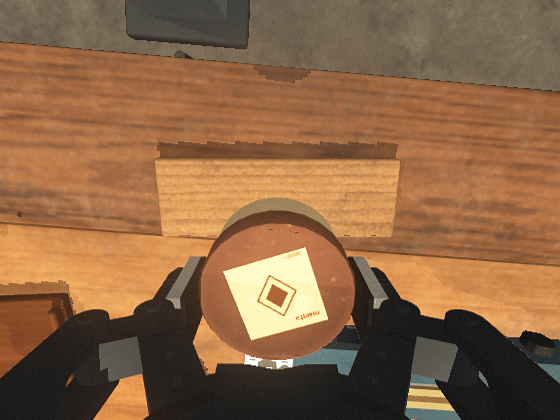

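The tin is held upright between the fingers (lid at (278,290)) with the board (157–397, 158–237) behind it; the board's measured centre is (414,294.5).

```bash
python3 -m handwheel '[[2,2,30,0,0.5],[2,2,65,0,0.5],[2,2,90,0,0.5],[2,2,99,0,0.5],[2,2,103,0,0.5],[2,2,105,0,0.5],[2,2,106,0,0.5],[2,2,106,0,0.5]]'
python3 -m handwheel '[[0,0,0.7,0,0.5],[0,0,1.3,0,0.5],[0,0,1.3,0,0.5]]'
```

```text
clock: 19.0
tcp_pos: [0.415, 0.2959, 0.0297]
orientation: [0.001, -0.042, 0.999, 0.0]
wrist_force: [0.4, 0.1, -0.9]
finger_gap: 0.0633
grip_force: 44.5
clock: 19.3
tcp_pos: [0.4142, 0.2957, 0.0277]
orientation: [0.0, -0.042, 0.999, 0.0]
wrist_force: [0.5, 0.5, -0.9]
finger_gap: 0.0636
grip_force: 44.5
```

```bash
python3 -m handwheel '[[0,0,0.7,0,0.5],[0,0,1,0,0.5],[0,0,1,0,0.5]]'
```

```text
clock: 19.6
tcp_pos: [0.4142, 0.2957, 0.0274]
orientation: [0.0, -0.042, 0.999, 0.0]
wrist_force: [-3.4, -0.7, 7.8]
finger_gap: 0.0636
grip_force: 45.3
```

Contact. Release, retreat and check.

```bash
python3 -m handwheel '[[0,0,0,0,1],[0,0,0,0,1],[0,0,0,0,1],[0,0,0,0,1],[0,0,-20,0,1],[0,0,-60,0,1],[0,0,-105,0,1],[0,0,-105,0,1]]'
python3 -c "
from h import *
c=cam('wrist');p=world(c);z=p[...,2]*1000
print(blobs(c,(z>46)&(z<58),.053,800)); print(blobs(c,(z>7)&(z<20),.013,3000))
plan((411,-251),.187)"
```

```text
clock: 20.4
tcp_pos: [0.4178, 0.2974, 0.1373]
orientation: [0.005, -0.042, 0.999, 0.002]
wrist_force: [1.0, 0.2, 1.3]
finger_gap: 0.0855
grip_force: 0.0
[(274, 205, 5920.5, array([411.9, 297.9]), array([63.5, 63.3]), 4.8, array([412.1, 297.9]), 32.3)]
[(271, 192, 12734.0, array([413.1, 295.3]), array([ 67.1, 197. ]), 4.8, array([413.5, 295.2]), 102.9)]
shift [  51.  -545.4   -1.7] turn 1.467 tcp [416.5 296.8 134.6] q6 0.38 xaxis [-0.997 -0.083] t 20.45 gap 0.08539056395158855 F [ 0.  -0.5 -1.2]
```

```bash
python3 -m handwheel '[[3,-30,0,0.1,1],[7,-75,0,0.24,1],[11,-120,0,0.38,1],[15,-165,0,0.52,1],[20,-210,0,0.66,1],[24,-255,0,0.8,1],[28,-300,0,0.94,1],[32,-345,0,1.08,1]]'
python3 -c "
from h import *
plan((410.6,-251),.187)"
```

```text
clock: 21.25
tcp_pos: [0.4098, -0.0524, 0.1303]
orientation: [-0.001, 0.481, 0.877, -0.0]
wrist_force: [0.9, 1.1, -0.2]
finger_gap: 0.0855
grip_force: 0.0
shift [-1.679e+02 -1.062e+02 -1.000e-01] turn 0.381 tcp [409.8 -52.4 130.3] q6 0.68 xaxis [-0.538  0.843] t 21.25 gap 0.08545690101645875 F [ 0.9  1.1 -0.2]
```

```bash
python3 -m handwheel '[[-40,-25,0,0.1,1],[-78,-49,0,0.2,1],[-115,-73,0,0.3,1],[-150,-95,0,0.38,1],[-167,-106,0,0.38,1],[-167,-106,0,0.38,1],[-167,-106,0,0.38,1]]'
python3 -c "
from h import *
c=cam('wrist');p=world(c);z=p[...,2]*1000
print(blobs(c,(z>48)&(z<60),.053,2000));print(blobs(c,(z>22)&(z<34),.027,2000))
plan((410.6,-251),.187)"
```

```text
clock: 21.95
tcp_pos: [0.4116, -0.2481, 0.1302]
orientation: [-0.001, 0.636, 0.772, 0.0]
wrist_force: [-0.1, 0.9, -0.7]
finger_gap: 0.0851
grip_force: 0.0
[(275, 222, 8091.0, array([ 410.8, -250. ]), array([65.4, 66.3]), 10.6, array([ 410.8, -250.2]), 45.6)]
[(274, 318, 3877.0, array([ 428.2, -344.1]), array([65. , 64.9]), 11.3, array([ 428.3, -344.2]), 33.2)]
shift [-3.2 -1.8 -0. ] turn 0.007 tcp [ 411.7 -247.5  130.4] q6 0.67 xaxis [-0.193  0.981] t 22.0 gap 0.0853003632653427 F [-0.3 -1.2  0.4]
```

```bash
python3 -m handwheel '[[-3,-1.5,20,0.007,1],[-3,-1.5,55,0.007,1],[-3,-1.5,85,0.007,1],[-3,-1.5,100,0.007,1],[-3,-1.5,108,0.007,1],[-3,-1.5,110,0.007,1],[-3,-1.5,110,0.007,1],[-3,-1.5,110,0.007,1]]'
python3 -m handwheel '[[0,0,0,0,0.5],[0,0,0,0,0.5],[0,0,0,0,0.5],[0,0,0,0,0.5],[0,0,0,0,0.5],[0,0,0,0,0.5]]'
python3 -m handwheel '[[0,0,-5,0,0.5],[0,0,-20,0,0.5],[0,0,-60,0,0.5],[0,0,-100,0,0.5],[0,0,-115,0,0.5],[0,0,-115,0,0.5],[0,0,-115,0,0.5]]'
python3 -c "
from h import *
plan((586.5,64.8),.114)"
```

```text
clock: 22.8
tcp_pos: [0.4125, -0.2522, 0.0225]
orientation: [0.001, 0.638, 0.77, -0.0]
wrist_force: [0.3, 0.1, 0.5]
finger_gap: 0.0856
grip_force: 0.0
clock: 23.4
tcp_pos: [0.4124, -0.2525, 0.0225]
orientation: [0.001, 0.638, 0.77, 0.0]
wrist_force: [-1.1, 0.7, 7.0]
finger_gap: 0.0652
grip_force: 45.0
clock: 24.1
tcp_pos: [0.4115, -0.2518, 0.1362]
orientation: [-0.0, 0.638, 0.77, -0.0]
wrist_force: [0.8, 0.4, -1.0]
finger_gap: 0.0652
grip_force: 44.6
shift [278.6 230.8  -0. ] turn 0.073 tcp [ 411.5 -251.8  136.2] q6 0.67 xaxis [-0.186  0.983] t 24.1 gap 0.06520516851006876 F [ 0.8  0.4 -1. ]
```

```bash
python3 -m handwheel '[[30,25,0,0,0.5],[68,56,0,0.03,0.5],[106,88,0,0.05,0.5],[144,119,0,0.07,0.5],[182,151,0,0.07,0.5],[218,181,0,0.07,0.5],[252,209,0,0.07,0.5],[278,230,0,0.07,0.5]]'
python3 -m handwheel '[[0,0,0,0,0.5],[0,0,0,0,0.5],[0,0,0,0,0.5]]'
python3 -c "
from h import *
plan((586,64.8),.112)"
```

```text
clock: 24.9
tcp_pos: [0.5856, 0.0666, 0.1339]
orientation: [-0.001, 0.664, 0.748, -0.001]
wrist_force: [0.1, -0.2, -0.6]
finger_gap: 0.0651
grip_force: 44.6
clock: 25.2
tcp_pos: [0.5847, 0.0633, 0.135]
orientation: [-0.001, 0.665, 0.747, -0.001]
wrist_force: [-0.7, -0.8, 0.4]
finger_gap: 0.0654
grip_force: 44.7
shift [ 1.3  1.5 -0. ] turn 0.004 tcp [584.7  63.3 135. ] q6 1.43 xaxis [-0.116  0.993] t 25.2 gap 0.06535748276700441 F [-0.7 -0.8  0.4]
```

```bash
python3 -m handwheel '[[1.5,1,30,0,0.5],[1.5,1,65,0,0.5],[1.5,1,88,0,0.5],[1.5,1,97,0,0.5],[1.5,1,101,0,0.5],[1.5,1,104,0,0.5],[1.5,1,104,0,0.5],[1.5,1,104,0,0.5]]'
python3 -m handwheel '[[0,0,1,0,0.5],[0,0,2,0,0.5],[0,0,2,0,0.5]]'
```

```text
clock: 26.0
tcp_pos: [0.5877, 0.0655, 0.0337]
orientation: [0.001, 0.665, 0.747, 0.001]
wrist_force: [0.8, -0.9, 0.5]
finger_gap: 0.0653
grip_force: 44.7
clock: 26.3
tcp_pos: [0.5869, 0.0657, 0.0306]
orientation: [0.0, 0.664, 0.747, 0.0]
wrist_force: [-0.6, -0.4, 0.9]
finger_gap: 0.0657
grip_force: 44.7
```

```bash
python3 -m handwheel '[[0,0,0.7,0,0.5],[0,0,1.2,0,0.5],[0,0,1.2,0,0.5]]'
```

```text
clock: 26.6
tcp_pos: [0.5867, 0.0656, 0.0292]
orientation: [-0.0, 0.665, 0.747, -0.0]
wrist_force: [-0.3, -0.5, -0.5]
finger_gap: 0.0652
grip_force: 44.7
```

```bash
python3 -m handwheel '[[0,0,0.7,0,0.5],[0,0,1.2,0,0.5],[0,0,1.2,0,0.5]]'
```

```text
clock: 26.9
tcp_pos: [0.5869, 0.0656, 0.0286]
orientation: [0.0, 0.665, 0.747, 0.0]
wrist_force: [-1.9, 0.4, 3.8]
finger_gap: 0.0647
grip_force: 45.1
```

```bash
python3 -m handwheel '[[0,0,0,0,1],[0,0,0,0,1],[0,0,0,0,1],[0,0,0,0,1],[0,0,-20,0,1],[0,0,-60,0,1],[0,0,-100,0,1],[0,0,-100,0,1]]'
python3 -c "
from h import *
c=cam('wrist');p=world(c);z=p[...,2]*1000
print(blobs(c,(z>56)&(z<66),.06,2000))
plan((428.2,-344.5),.187)"
```

```text
clock: 27.7
tcp_pos: [0.5907, 0.0656, 0.1341]
orientation: [0.004, 0.665, 0.747, 0.003]
wrist_force: [1.0, -0.2, 0.6]
finger_gap: 0.0855
grip_force: 0.0
[(270, 216, 8316.0, array([586.8,  68.4]), array([65.1, 65.5]), 6.8, array([587. ,  68.2]), 45.4)]
shift [-388.4 -207.9   -1. ] turn -0.07 tcp [589.3  65.5 131.4] q6 1.43 xaxis [-0.117  0.993] t 27.75 gap 0.08557819333063355 F [-0.2  0.4 -0.9]
```

```bash
python3 -m handwheel '[[-35,-19,0,0,1],[-77,-41,0,-0.03,1],[-119,-64,0,-0.05,1],[-161,-86,0,-0.07,1],[-203,-109,0,-0.07,1],[-245,-131,0,-0.07,1],[-287,-153,0,-0.07,1],[-325,-174,0,-0.07,1]]'
python3 -m handwheel '[[-35,-18,0,0,1],[-62,-32,0,0,1],[-62,-32,0,0,1],[-62,-32,0,0,1]]'
python3 -c "
from h import *
c=cam('wrist');p=world(c);z=p[...,2]*1000
print(blobs(c,(z>22)&(z<34),.027,2000))
plan((428.2,-344.5),.187)"
```

```text
clock: 28.55
tcp_pos: [0.4503, -0.2789, 0.1268]
orientation: [-0.001, 0.638, 0.77, -0.0]
wrist_force: [-0.1, -0.6, -0.3]
finger_gap: 0.0854
grip_force: 0.0
clock: 28.95
tcp_pos: [0.4311, -0.3442, 0.1267]
orientation: [-0.001, 0.639, 0.769, 0.0]
wrist_force: [-0.5, -0.7, 0.2]
finger_gap: 0.0854
grip_force: 0.0
[(273, 211, 5391.5, array([ 428.3, -344.9]), array([65.5, 65.1]), 10.7, array([ 428.3, -344.9]), 32.9)]
shift [-0.4 -3.3  0. ] turn -0.0 tcp [ 431.4 -343.5  126.9] q6 0.57 xaxis [-0.186  0.983] t 29.0 gap 0.08515228733152451 F [ 0.1  0.4 -0.9]
```

```bash
python3 -m handwheel '[[-1,-2.5,20,0,1],[-1,-2.5,55,0,1],[-1,-2.5,85,0,1],[-1,-2.5,103,0,1],[-1,-2.5,111,0,1],[-1,-2.5,114,0,1],[-1,-2.5,114,0,1],[-1,-2.5,114,0,1]]'
python3 -m handwheel '[[0,0,0,0,0.5],[0,0,0,0,0.5],[0,0,0,0,0.5],[0,0,0,0,0.5],[0,0,0,0,0.5],[0,0,0,0,0.5]]'
python3 -m handwheel '[[0,0,-5,0,0.5],[0,0,-20,0,0.5],[0,0,-60,0,0.5],[0,0,-100,0,0.5],[0,0,-115,0,0.5],[0,0,-115,0,0.5],[0,0,-115,0,0.5]]'
python3 -c "
from h import *
plan((602.5,-77.7),.13)"
```

```text
clock: 29.8
tcp_pos: [0.4306, -0.3463, 0.0152]
orientation: [0.001, 0.638, 0.77, -0.0]
wrist_force: [0.5, 0.4, 0.2]
finger_gap: 0.0854
grip_force: 0.0
clock: 30.4
tcp_pos: [0.4302, -0.3465, 0.0159]
orientation: [0.001, 0.638, 0.77, -0.0]
wrist_force: [-1.3, 2.5, 9.1]
finger_gap: 0.0613
grip_force: 41.1
clock: 31.1
tcp_pos: [0.4296, -0.3457, 0.1289]
orientation: [0.0, 0.638, 0.77, -0.0]
wrist_force: [-0.8, -0.1, -1.9]
finger_gap: 0.0612
grip_force: 43.7
shift [231.3 219.7  -0. ] turn 0.057 tcp [ 429.6 -345.7  128.9] q6 0.56 xaxis [-0.186  0.983] t 31.1 gap 0.0612159518516932 F [-0.8 -0.1 -1.9]
```

```bash
python3 -m handwheel '[[25,24,0,0,0.5],[58,55,0,0.02,0.5],[92,87,0,0.04,0.5],[126,120,0,0.055,0.5],[160,152,0,0.055,0.5],[190,181,0,0.055,0.5],[215,204,0,0.055,0.5],[231,219,0,0.055,0.5]]'
python3 -m handwheel '[[0,0,0,0,0.5],[0,0,0,0,0.5],[0,0,0,0,0.5]]'
python3 -c "
from h import *
plan((602.5,-77.7),.13)"
```

```text
clock: 31.9
tcp_pos: [0.6017, -0.0753, 0.1265]
orientation: [-0.002, 0.658, 0.753, -0.001]
wrist_force: [0.3, -0.5, -0.1]
finger_gap: 0.0613
grip_force: 43.7
clock: 32.2
tcp_pos: [0.6008, -0.0787, 0.1278]
orientation: [-0.001, 0.659, 0.752, -0.001]
wrist_force: [-0.0, 0.7, 0.3]
finger_gap: 0.0613
grip_force: 43.7
shift [ 0.7  1.8 -0. ] turn 0.001 tcp [600.8 -78.7 127.8] q6 1.18 xaxis [-0.131  0.991] t 32.2 gap 0.061336516238296925 F [-0.   0.7  0.3]
```

```bash
python3 -m handwheel '[[1,1,30,0,0.5],[1,1,65,0,0.5],[1,1,88,0,0.5],[1,1,97,0,0.5],[1,1,102,0,0.5],[1,1,105,0,0.5],[1,1,105,0,0.5],[1,1,105,0,0.5]]'
python3 -m handwheel '[[0,0,1,0,0.5],[0,0,1.5,0,0.5],[0,0,1.5,0,0.5]]'
```

```text
clock: 33.0
tcp_pos: [0.6037, -0.0773, 0.0253]
orientation: [0.001, 0.659, 0.752, 0.0]
wrist_force: [-0.1, 0.4, -0.7]
finger_gap: 0.0613
grip_force: 43.7
clock: 33.3
tcp_pos: [0.603, -0.077, 0.0228]
orientation: [0.0, 0.659, 0.752, 0.0]
wrist_force: [-0.1, 0.5, -1.0]
finger_gap: 0.0617
grip_force: 43.7
```

```bash
python3 -m handwheel '[[0,0,0.7,0,0.5],[0,0,1.2,0,0.5],[0,0,1.2,0,0.5]]'
```

```text
clock: 33.6
tcp_pos: [0.603, -0.0771, 0.0221]
orientation: [0.0, 0.659, 0.752, 0.0]
wrist_force: [-2.0, 1.7, 4.4]
finger_gap: 0.061
grip_force: 44.0
```

Contact. Release, retreat upward, and check everything.

```bash
python3 -m handwheel '[[0,0,0,0,1],[0,0,0,0,1],[0,0,0,0,1],[0,0,0,0,1],[0,0,-20,0,1],[0,0,-60,0,1],[0,0,-105,0,1],[0,0,-105,0,1]]'
python3 -m handwheel '[[-50,0,0,0,1],[-100,-30,0,0,1],[-150,-70,0,0,1],[-190,-110,0,0,1],[-225,-150,0,0,1],[-225,-150,0,0,1],[-225,-150,0,0,1],[-225,-150,0,0,1]]'
python3 - <<'E'
from h import *
c=cam("top"); p=world(c); z=p[...,2]*1000
roi=np.zeros((420,560),bool); roi[125:200,215:340]=1
for n,a,b,h in (("box/stop",56,68,.060),("spool",28,42,.034)):
    print(n); [print("  ",o) for o in blobs(c,roi&(z>a)&(z<b),h)]
roi[:]=0; roi[215:275,85:195]=1
print("tin",blobs(c,roi&(z>46)&(z<60),.053)); print(sensors.get_state()["wrist_force"])
cv2.imwrite("pics/end.png",c["color"])
E
```

```text
clock: 34.4
tcp_pos: [0.607, -0.078, 0.1332]
orientation: [0.005, 0.659, 0.752, 0.003]
wrist_force: [-0.0, -1.1, 0.0]
finger_gap: 0.0854
grip_force: 0.0
clock: 35.2
tcp_pos: [0.4833, -0.3203, 0.1261]
orientation: [-0.0, 0.66, 0.752, 0.0]
wrist_force: [0.6, 0.2, -0.4]
finger_gap: 0.0856
grip_force: 0.0
box/stop
   (242, 163, 899.5, array([586.6,  65.9]), array([66.5, 65.9]), 6.6, array([587.4,  65.6]), 45.6)
   (273, 134, 101.5, array([650.8,  -0.9]), array([10.2, 65. ]), 8.1, array([650.4,  -1. ]), 32.5)
spool
   (308, 158, 668.5, array([603.7, -76.7]), array([64. , 63.5]), 0.4, array([603.2, -76.9]), 33.0)
tin [(132, 244, 709.5, array([413.6, 295.5]), array([61.2, 63.7]), 0.5, array([414.2, 295.6]), 33.0)]
[ 0.24806567  0.52805223 -0.64041056]
```

View pics/end.png

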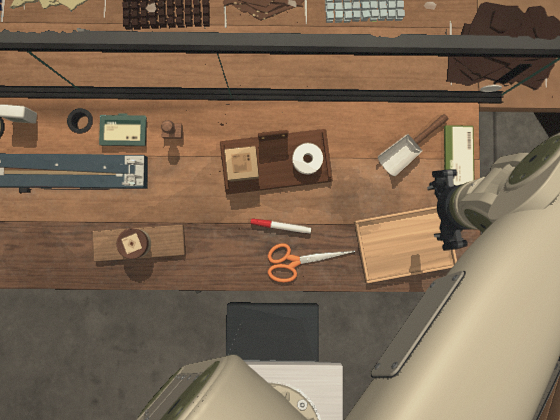

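The final view shows the tin on the board at (132,244), the box at (242,163) and the spool at (308,158) back on the stand, with the gripper clear. All are within about 4 mm of target.

```bash
python3 -c "
from workcell import workorder
print(workorder.hand_in())"
```

```text
the job is handed in; nothing more can be done
None
```

The job is handed in at about 35 s, and no verdict came back: in the last camera check the tin stood about 3 mm from the middle of the tasting board, and the gift box and spool were back on the stand about 3–4 mm from their starting places, with the gripper clear.

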